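# Bring the staining jar to the pointer and hold the carousel

## Robot

A 7-joint arm with a two-finger parallel gripper is mounted at the origin on a cart in front of the work surface, level with it; the furniture and walls round the work are solid. World frame = base frame: x ahead of the robot, y to its left, z up, the work surface at z = 0. Lengths are in m, angles in rad, forces in N, time in s.
With the tool pointing down it reaches from about 0.425 to 0.925 m from the base axis. Payload 6.8 kg.
Tool frame: the origin (TCP) lies midway between the tips of the shut fingers; the grasp point (between the pads) lies 19 mm behind it (grip_point_offset is the z of the grasp point in the tool frame, in m); z points along the fingers, y is the line along which they close (so a half turn about z gives the same grasp; the last joint's range is limited). The gripper opens to 85 mm and grips with 20 to 120 N. Pads are 22 mm wide; open, the fingers measure 114 mm over their backs; the gripper's body (76 mm by 85 mm) begins 54 mm behind the grasp point. The pads swing forward as they close: fully open they stand 13 mm farther back than shut.
Start: joints at [1.036, 0.477, 0.022, 1.555, -0.011, 1.109, -0.083], TCP at [0.279, -0.614, 0.231] pointing down, gripper open.
Joint ranges: [-2.96, 2.96], [-0.34, 2.1], [-1.41, 1.46], [0.24, 2.44], [-1.37, 4.51], [0.17, 1.92], [-2.96, 2.96]. Speed limits (rad/s): [2.39, 2.39, 3.14, 3.14, 3.14, 3.14, 3.14].

## Interface

Orientations are given as a rotation vector (axis times angle).
In Python, from bench import get_obs, grab_frame, calibration, hand_in, grip_point_offset gives the robot as it stands.
- The arm moves only by the shell command python3 -m pendant 'ROWS' [OPENING] [FORCE]. ROWS is a JSON object of lists of equal length, an entry for each row: "translation": the shift along the world's x, y, z in units of 25 mm (1.0 is 25 mm), a list of three; "delta_rot": the turn, a rotation vector about the world's x, y, z in units of 5 degrees (1.0 is 5 degrees), a list of three. In form: {"translation": [[dx, dy, dz], ...], "delta_rot": [[rx, ry, rz], ...]}. A call has 1 to 12 rows; each row is the pose to reach, as a shift and turn from the pose commanded when the call began; what a row does not reach only later rows make up. A row lasts 1/8 s, in which the tool goes at most 62.5 mm and 10.7 degrees, less where a joint would pass 70% of its speed; a pose out of reach is approached as far as the arm can. A call with a gripper value outside its range is refused whole. OPENING is the opening, from 0 (shut) to 1 (fully open), set as the call begins (- or left out, the last holds). The fingers move at their own pace and stop on an object; FORCE is the grip in N (left out, the last holds). Time passes only in rows, so rows that repeat a pose let the fingers close. It gives the time, the measured TCP pose, the force, the opening and the grip force at its end, in the units of the state.
- get_obs(): the state, without advancing time (a new reading comes with each control period).
- grab_frame(name): name is "scene" or "side" or "wrist"; returns (picture, depth): 384x512x3 uint8, red, green, blue; 384x512 float32, m along the optical axis (not along the pixel's ray), 0 where there is no reading.
- calibration(name): a dict with "K" (3x3 intrinsics, pixels), "k1" (the pictures are not rectified: a ray, as slopes to the right and down, at radius r is drawn at 1 + k1 r^2 times it, then the intrinsics apply), "rvec" (rotation vector, rad) and "tvec" (3), from world to camera coordinates, as OpenCV has them. Camera axes: x right, y down, z forward; pixel columns grow to the right and rows downward; lengths in m; the calibration is good to about 2 mm. A picture is of the moment at which its call begins: read the wrist's pose just before it. calibration takes no time and is no camera call; for the wrist camera it gives the pose at the moment of the call.
- hand_in(): hands the job in; it is judged then, once.
The state is a dict: "clock": time; "joints": joint angles; "qvel": joint speeds; "tau": joint torques, N m; "tcp_pos": TCP position; "orientation": TCP orientation; "contact_force": force on the tool from outside, world axes, zero at the start; "moment": the same for the moment, N m; "grip_width": finger opening in m; "gripper_force": force on a finger pad.
Only numpy, scipy, OpenCV 4.12 (cv2) and the standard library are available. Lean on these libraries where they do the work, as an engineer would, in place of code of your own. Each camera call takes 0.05 s, during which the arm holds its last target. There are 200 camera calls.

## Task

Gently turn the spring-return bottle carousel by one of its upright finger posts until the staining jar (the widest vessel, with a flat screw cap and no nozzle) stands centred behind the pointer on the carousel's foot, and finish there with the turntable held still against its spring: do not let go. Do not touch the jar or the bottles, do not let the turntable fly back, keep everything upright in its seat, and leave the timer, tape roll and slide box where they are.

Things in the scene. Friction and masses are not known exactly. Their poses are not given: they have to be found in the camera images.
- stand: Fixed grey round foot of the carousel, 190 mm across, on three 10 mm rubber feet, with a flat arm that ends in an upright pointer tab 24 mm wide, tip 44 mm above the bench, 150 mm from the turning axis. The origin is on the bench, on the turning axis; the pointer lies along the stand's own -x axis (roughly towards the robot; its yaw varies). z up.
- carousel: Aluminium turntable, 256 mm across, top 38 mm above the bench; origin on its axis under the plate, z up. Turns up to 2.6 rad either way on a damped spring (0.2 N m/rad from the start, 0.3 N m per rad/s) and swings back if let go. Five seats (62 mm wide, rim 9 mm) 75 mm from the axis at 36, 108, 180 (empty), -108, -36 deg counterclockwise from its own -x; five finger posts between them.
- post_0 (a point): Point on the axis of finger post 0: steel rod of 12 mm diameter, standing up from the turntable to 183 mm above the bench; this point is 158 mm above the bench, 25 mm below the rod's top. It is 115 mm from the turning axis, 0 degrees counterclockwise (from above) from the turntable's own -x axis. It moves with the turntable.
- post_1 (a point): Point on the axis of finger post 1: steel rod of 12 mm diameter, standing up from the turntable to 183 mm above the bench; this point is 158 mm above the bench, 25 mm below the rod's top. It is 115 mm from the turning axis, 72 degrees counterclockwise (from above) from the turntable's own -x axis. It moves with the turntable.
- post_2 (a point): Point on the axis of finger post 2: steel rod of 12 mm diameter, standing up from the turntable to 183 mm above the bench; this point is 158 mm above the bench, 25 mm below the rod's top. It is 115 mm from the turning axis, 144 degrees counterclockwise (from above) from the turntable's own -x axis. It moves with the turntable.
- post_3 (a point): Point on the axis of finger post 3: steel rod of 12 mm diameter, standing up from the turntable to 183 mm above the bench; this point is 158 mm above the bench, 25 mm below the rod's top. It is 115 mm from the turning axis, -144 degrees counterclockwise (from above) from the turntable's own -x axis. It moves with the turntable.
- post_4 (a point): Point on the axis of finger post 4: steel rod of 12 mm diameter, standing up from the turntable to 183 mm above the bench; this point is 158 mm above the bench, 25 mm below the rod's top. It is 115 mm from the turning axis, -72 degrees counterclockwise (from above) from the turntable's own -x axis. It moves with the turntable.
- jar_mid (a point): The staining jar: plain wide cylinder 57 mm in diameter, 99 mm high, with a wide flat ribbed screw cap and no nozzle; the widest vessel on the carousel. This point is on its axis, half-way up (49.5 mm above its underside); z up. Stands loose in one of the four seats (which one varies).
- dropper_mid (a point): Dropper bottle, 48 mm in diameter, 144 mm high with its thin spout. This point is on its axis, half-way up (72 mm above its underside); z up. Stands loose in one of the four seats (which one varies).
- squeeze_mid (a point): Squeeze bottle, 46 mm in diameter, 141 mm high with its conical nozzle. This point is on its axis, half-way up (70.5 mm above its underside); z up. Stands loose in one of the four seats (which one varies).
- vial_mid (a point): Small dropper vial, 25 mm in diameter, 80 mm high. This point is on its axis, half-way up (40 mm above its underside); z up. Stands loose in one of the four seats (which one varies).
- timer: Bystander: flat square bench timer, 66x66x18 mm, loose on the bench to the right. Origin under its centre.
- tape: Bystander: roll of tape lying flat, 92 mm across, 25 mm high, loose on the bench to the left. Origin under its centre.
- slides: Bystander: small slide box, 87x34x26 mm, loose on the bench to the right. Origin under its centre.

How it is judged:
By the outcome, as a careful person would: the job done as asked, in the order asked, and still so for the second after the job is handed in, while the arm keeps its last pose, push and grip.
It also fails if it takes over 42 s, if anything falls off the work surface, if the arm or the gripper's body presses on something with over 40 N, if the wrist force passes 120 N, or if a joint passes its speed limit or range.

## Working session

There is one attempt and no reset: what is moved stays moved. The work goes in short steps, Python scripts to look and compute and a shell command to move; the robot and the scene stay as the last step left them, time stands still between calls to the robot, and variables do not carry over. Pictures are saved under pics/ and viewed, at most 10 in all, crops included, and the job is handed in when it is done.

```bash
ls; mkdir -p pics; python3 - <<'E'
from bench import *
import cv2,numpy as np
o=get_obs(); print(o['clock'],o['tcp_pos'],o['orientation'],grip_point_offset if not callable(grip_point_offset) else grip_point_offset())
for n in ['scene','side']:
    p,d=grab_frame(n); cv2.imwrite(f'pics/{n}0.png',p[:,:,::-1]); np.savez(f'{n}0.npz',p=p,d=d)
    c=calibration(n); R=cv2.Rodrigues(np.array(c['rvec']))[0]; print(n,c['K'],c['k1'],(-R.T@np.array(c['tvec']).ravel()).round(3),R[2].round(2))
E
```

```text
pics
0.0 [ 0.27916956 -0.61390493  0.23031556] [-3.06857687e+00 -6.65077901e-01  8.50365675e-04] -0.0187
scene [[411.06143665   0.         252.03990801]
 [  0.         411.06143665 180.83038741]
 [  0.           0.           1.        ]] -0.08999013826308057 [-0.351 -0.707  0.818] [ 0.68  0.51 -0.52]
side [[425.530349     0.         258.42558781]
 [  0.         425.530349   194.22861892]
 [  0.           0.           1.        ]] -0.15827251490683678 [ 1.24  -0.545  1.191] [-0.5   0.37 -0.78]
```

View pics/scene0.png

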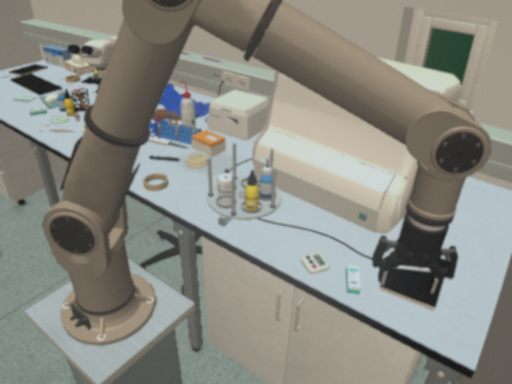

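View pics/side0.png

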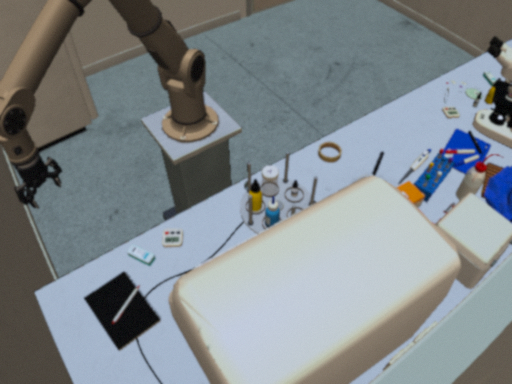

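The carousel is near (243,190) in the scene view and (278,200) in the side view. The tape, timer and slide box stand clear of it. I'll enlarge both views next.

```bash
cat > h.py <<'E'
import cv2,numpy as np
from bench import *
def cam(n,c=None):
    c=c or calibration(n); return np.array(c['K']),c['k1'],cv2.Rodrigues(np.array(c['rvec']))[0],np.array(c['tvec']).ravel()
def ray(n,u,v,c=None):
    K,k,R,t=cam(n,c); D=np.array([k,0,0,0,0.])
    x=cv2.undistortPoints(np.array([[[u,v]]],float),K,D).ravel()
    return -R.T@t, R.T@np.array([x[0],x[1],1])
def onz(n,u,v,z,c=None):
    o,d=ray(n,u,v,c); return o+d*(z-o[2])/d[2]
def proj(n,P,c=None):
    K,k,R,t=cam(n,c); return cv2.projectPoints(np.array(P,float).reshape(-1,1,3),R,t,K,np.array([k,0,0,0,0.]))[0].reshape(-1,2)
E
python3 - <<'E'
from h import *
a=np.load('scene0.npz')['p'][135:235,195:295]; b=np.load('side0.npz')['p'][145:245,230:330]
im=np.hstack([cv2.resize(x,(400,400),interpolation=cv2.INTER_CUBIC) for x in(a,b)]); cv2.imwrite('pics/z.png',im[:,:,::-1])
E
```

```text
(no output)
```

View pics/z.png

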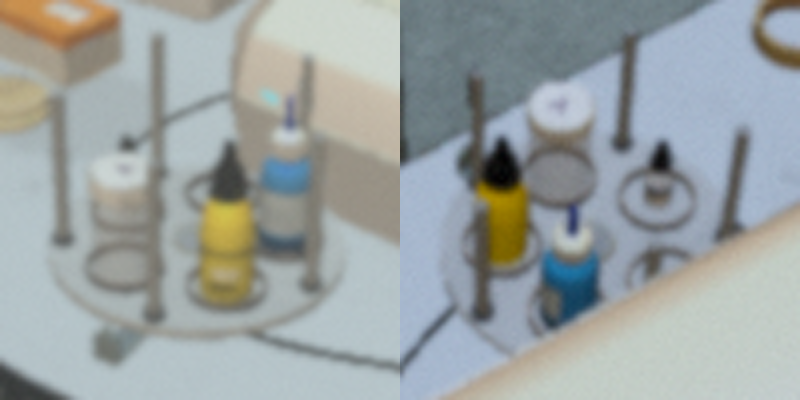

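```bash
python3 - <<'E'
from h import *
for n,L in {'scene':[(209.5,159.2),(234.2,144.2),(271.7,149.5)],'side':[(249,164.5),(287.5,154.5),(315.5,177.5),(250.7,195.7)]}.items():
    for p in L: print(n,'top',p,onz(n,*p,.181)[:2].round(3))
for n,L in {'scene':[(210.5,195),(233.75,214),(273,206.5)],'side':[(285.5,181),(312.5,203),(250.7,223.5)]}.items():
    for p in L: print(n,'base',p,onz(n,*p,.04)[:2].round(3))
print('pointer',onz('scene',195+118/4,135+335/4,.044), onz('scene',195+112/4,135+345/4,.02))
print('cap',onz('scene',195+120/4,135+165/4,.142), onz('side',230+160/4,145+102/4,.142))
print('rings',onz('scene',195+124/4,135+267/4,.047), onz('side',230+160/4,145+175/4,.047),onz('side',230+257/4,145+197/4,.047),onz('scene',195+227/4,135+286/4,.047))
E
```

```text
scene top (209.5, 159.2) [0.502 0.099]
scene top (234.2, 144.2) [0.637 0.106]
scene top (271.7, 149.5) [ 0.686 -0.018]
side top (249, 164.5) [ 0.475 -0.027]
side top (287.5, 154.5) [0.511 0.102]
side top (315.5, 177.5) [0.64  0.112]
side top (250.7, 195.7) [ 0.582 -0.095]
scene base (210.5, 195) [0.504 0.102]
scene base (233.75, 214) [ 0.469 -0.029]
scene base (273, 206.5) [ 0.582 -0.103]
side base (285.5, 181) [0.507 0.106]
side base (312.5, 203) [0.638 0.121]
side base (250.7, 223.5) [ 0.586 -0.099]
pointer [ 0.42721951 -0.02610461  0.044     ] [ 0.43824086 -0.00988169  0.02      ]
cap [0.50135677 0.03312224 0.142     ] [0.50700422 0.03458553 0.142     ]
rings [0.49841816 0.02814356 0.047     ] [0.50860856 0.03658645 0.047     ] [0.57644163 0.09014175 0.047     ] [ 0.53021565 -0.05466613  0.047     ]
```

Both views agree on the following:
- The axis is near (0.577, 0.014).
- The posts are at about 201° (post_0), 273°, 345°, 57° and 129° (post_4).
- The jar is at about 165°, in the −36° seat.
- The pointer is at about 193°, so the turntable has to go roughly 28° counterclockwise.

I'll use post_4 at (0.506, 0.102), because both its neighbours are low. First I'll go above it.

```bash
python3 -m pendant '{"translation":[[0.5,1.2,1],[1.2,3,2],[2.4,5,2.8],[3.8,7,2.8],[5,9,2.8],[6,11,2.8],[6.8,13,2.8],[7.4,15,2.8],[7.8,17,2.8],[8.1,19,2.8],[8.4,21,2.8],[8.6,23,2.8]],"delta_rot":[[0,0,0.8],[0,0,2.2],[0,0,3.8],[0,0,5.4],[0,0,7],[0,0,8.6],[0,0,10.2],[0,0,11.8],[0,0,13.4],[0,0,15],[0,0,16.4],[0,0,17.6]]}' 1
python3 -m pendant '{"translation":[[0.2,1.5,0],[0.3,3,0],[0.4,4.6,0],[0.5,5.4,0],[0.5,5.6,0],[0.5,5.6,0]],"delta_rot":[[0,0,1],[0,0,2],[0,0,2.8],[0,0,3.4],[0,0,3.4],[0,0,3.4]]}'
python3 - <<'E'
from h import *
import pickle
o=get_obs(); print(o['clock'],o['tcp_pos'],o['joints']); c=calibration('wrist');R=cam('w',c)[2]; print(cv2.Rodrigues(o['orientation'])[0].round(3),R[2])
p,d=grab_frame('wrist'); pickle.dump((p,d,c),open('w1.pkl','wb')); cv2.imwrite('pics/w1.png',p[:,:,::-1])
E
```

```text
clock: 1.6
tcp_pos: [0.4943, -0.0379, 0.3011]
orientation: [-1.742, -2.614, 0.0]
contact_force: [0.4, 0.3, 0.6]
grip_width: 0.0853
gripper_force: 0.0
clock: 2.35
tcp_pos: [0.507, 0.0993, 0.301]
orientation: [-1.344, -2.839, 0.001]
contact_force: [-1.0, -0.5, -0.2]
grip_width: 0.0853
gripper_force: 0.0
2.35 [0.50698229 0.09930082 0.30100539] [ 0.2702944   0.21472937 -0.67360482  1.80628227  0.14521112  1.17112123
  0.23755769]
[[-0.634  0.773 -0.001]
 [ 0.773  0.634 -0.001]
 [-0.    -0.001 -1.   ]] [ 0.1959428  -0.24023361 -0.95073352]
```

View pics/w1.png

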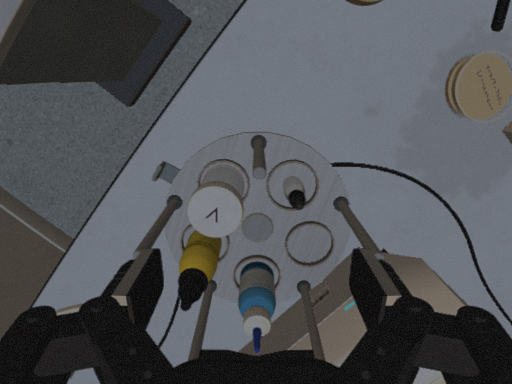

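The wrist view shows post_4 at (259,140) to (260,175), the jar cap at (215,210) with its seat at (224,182), the hub at (258,227) and the pointer tab near (165,172). I'll enlarge that area to measure the pointer and jar.

```bash
python3 - <<'E'
from h import *
import pickle
p,d,c=pickle.load(open('w1.pkl','rb'))
a=p[120:240,140:290]; cv2.imwrite('pics/w1z.png',cv2.resize(a,(750,600),interpolation=cv2.INTER_CUBIC)[:,:,::-1])
print('hub',onz('w',258,227,.038,c),'post base',onz('w',259,142,.04,c),'top',onz('w',260,174,.183,c))
E
```

```text
hub [0.57910538 0.01546667 0.038     ] post base [0.50632549 0.10599991 0.04      ] top [0.50662906 0.10506243 0.183     ]
```

View pics/w1z.png

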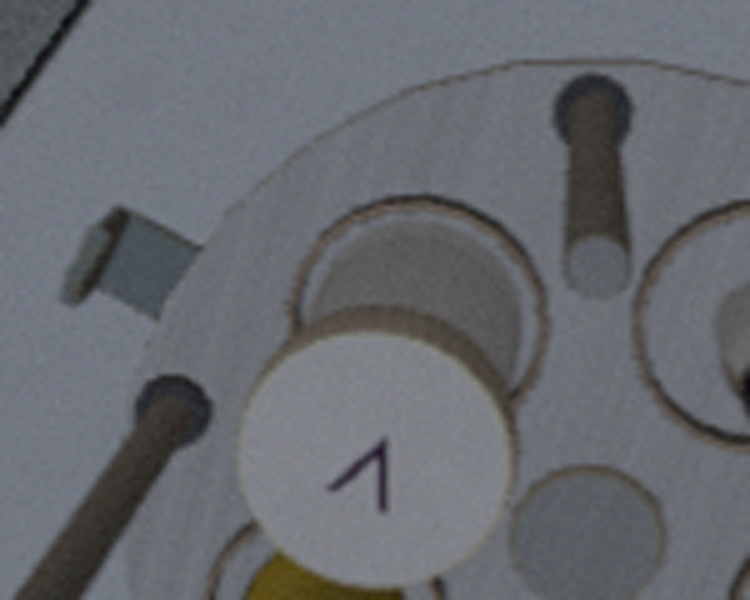

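```bash
python3 - <<'E'
from h import *
import pickle
p,d,c=pickle.load(open('w1.pkl','rb'))
print('cam',ray('w',0,0,c)[0])
h=onz('w',140+588/5,120+540/5,.038,c)[:2]; print('hub',h)
def f(n,x,y,z):
    q=onz('w',140+x/5,120+y/5,z,c)[:2]; r=q-h; print(n,q.round(4),'r',np.hypot(*r).round(4),'ang',(np.degrees(np.arctan2(r[1],r[0]))%360).round(2))
for z in(.044,): 
    f('tab a',110,210,z);f('tab b',68,300,z);f('tab mid',89,256,z)
f('in a',125,208,.044);f('in b',95,290,.044)
f('arm foot a',125,210,.013);f('arm foot b',97,292,.013);f('arm a',200,247,.013);f('arm b',160,318,.013)
f('jar seat',421,312,.047);f('jar cap',377,457,.141);f('post4 top',597,266,.183);f('post4 base',593,112,.04);f('post0 base',174,412,.04)
E
```

```text
cam [0.45755927 0.15999135 0.44444421]
hub [0.5796302  0.01397436]
tab a [0.4273 0.01  ] r 0.1524 ang 181.5
tab b [ 0.4322 -0.0165] r 0.1506 ang 191.69
tab mid [ 0.4299 -0.0034] r 0.1508 ang 186.6
in a [0.43   0.0128] r 0.1497 ang 180.44
in b [ 0.4361 -0.0099] r 0.1455 ang 189.43
arm foot a [0.4281 0.001 ] r 0.1521 ang 184.9
arm foot b [ 0.4352 -0.0231] r 0.1491 ang 194.41
arm a [0.4501 0.0055] r 0.1298 ang 183.75
arm b [ 0.4532 -0.0182] r 0.1305 ang 194.27
jar seat [0.5041 0.0393] r 0.0796 ang 161.44
jar cap [0.5047 0.0384] r 0.0788 ang 161.97
post4 top [0.5058 0.1053] r 0.1174 ang 128.96
post4 base [0.5063 0.1053] r 0.1171 ang 128.78
post0 base [ 0.4712 -0.0261] r 0.1156 ang 200.28
```

```bash
python3 - <<'E'
from h import *
import pickle
p,d,c=pickle.load(open('w1.pkl','rb'))
h=np.array([.5785,.0145])
for a in(186,189,192):
    t=np.radians(a);u=np.array([np.cos(t),np.sin(t)]);v=np.array([-u[1],u[0]])
    P=[[*(h+u*r+v*w),z] for z in(.044,.012) for r in(.147,.151) for w in(-.012,.012)]
    w=(proj('w',P,c)-[140,120])*5; s=(proj('scene',P)-[195,135])*4
    print(a,'\n wrist',w.round().astype(int).tolist(),'\n scene',s.round().astype(int).tolist())
p0,_=p,d
s=np.load('scene0.npz')['p']
A=cv2.resize(p[150:190,145:195],(500,400),interpolation=cv2.INTER_NEAREST);B=cv2.resize(s[205:235,210:240],(300,300),interpolation=cv2.INTER_NEAREST)
B=cv2.copyMakeBorder(B,0,100,0,0,cv2.BORDER_CONSTANT); cv2.imwrite('pics/pt.png',cv2.convertScaleAbs(np.hstack([A,B]),alpha=1.3)[:,:,::-1])
E
```

```text
186 
 wrist [[125, 216], [80, 292], [111, 208], [67, 284], [156, 188], [114, 259], [143, 180], [101, 252]] 
 scene [[86, 315], [110, 325], [83, 318], [107, 327], [87, 347], [111, 357], [84, 350], [108, 360]]
189 
 wrist [[109, 240], [69, 318], [95, 232], [56, 311], [141, 210], [103, 283], [128, 203], [90, 276]] 
 scene [[93, 318], [119, 327], [90, 321], [116, 330], [94, 351], [120, 360], [91, 353], [117, 363]]
192 
 wrist [[94, 264], [60, 344], [80, 258], [46, 337], [127, 233], [94, 308], [114, 227], [81, 301]] 
 scene [[101, 322], [128, 330], [99, 324], [126, 333], [102, 354], [128, 362], [100, 357], [126, 365]]
```

View pics/pt.png

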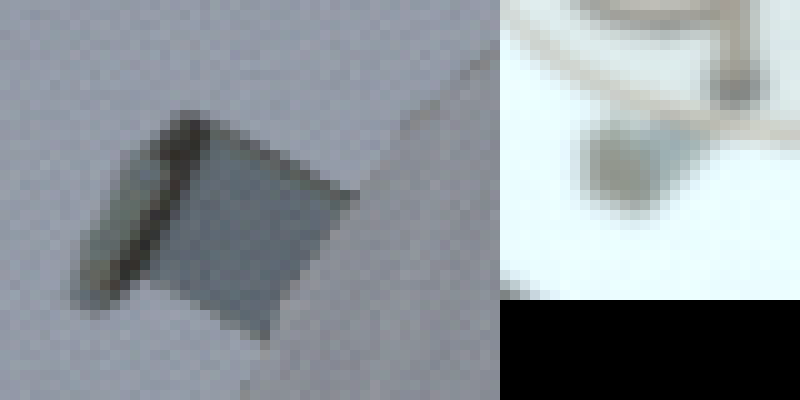

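The pointer is at about 189°, so the turn is roughly 25–27°. I'll lower onto post_4 and close gently.

```bash
python3 -m pendant '{"translation":[[0,0.24,0],[0,0.24,-1],[0,0.24,-2.5],[0,0.24,-4],[0,0.24,-5.4],[0,0.24,-6.1],[0,0.24,-6.1]],"delta_rot":[[0,0,0],[0,0,0],[0,0,0],[0,0,0],[0,0,0],[0,0,0],[0,0,0]]}' 1
python3 -m pendant '{"translation":[[0,0,0],[0,0,0],[0,0,0],[0,0,0],[0,0,0]],"delta_rot":[[0,0,0],[0,0,0],[0,0,0],[0,0,0],[0,0,0]]}' 0.3 20
python3 - <<'E'
from h import *
import pickle
o=get_obs();c=calibration('wrist');p,d=grab_frame('wrist'); pickle.dump((p,d,c),open('w2.pkl','wb')); cv2.imwrite('pics/w2.png',p[:,:,::-1])
E
```

```text
clock: 3.28
tcp_pos: [0.5065, 0.1062, 0.1482]
orientation: [-1.341, -2.839, 0.002]
contact_force: [0.0, 0.4, -0.0]
grip_width: 0.0856
gripper_force: 0.0
clock: 3.9
tcp_pos: [0.507, 0.1066, 0.1489]
orientation: [1.341, 2.841, 0.0]
contact_force: [-0.4, -0.8, 0.2]
grip_width: 0.0255
gripper_force: 0.0
```

View pics/w2.png

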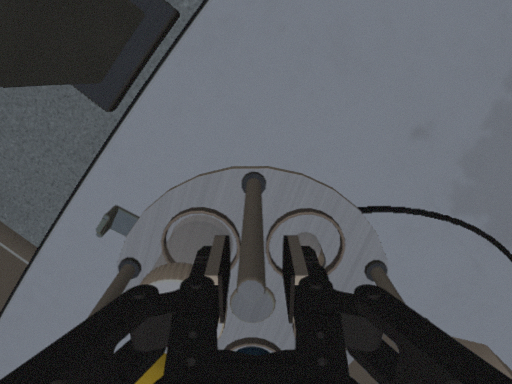

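The post (top at (252,298)) is centred between the fingers, which are clear of the jar and vial. I'll close and work out the arc.

```bash
python3 -m pendant '{"translation":[[0,0,0],[0,0,0],[0,0,0],[0,0,0],[0,0,0]],"delta_rot":[[0,0,0],[0,0,0],[0,0,0],[0,0,0],[0,0,0]]}' 0 20
python3 - <<'E'
from h import *
h=np.array([.578,.014]);o=get_obs();r=o['tcp_pos'][:2]-h;print(o['tcp_pos'],np.hypot(*r),np.degrees(np.arctan2(r[1],r[0])))
r=r*.115/np.hypot(*r)
for a in range(1,26):
    t=np.radians(a);R=np.array([[np.cos(t),-np.sin(t)],[np.sin(t),np.cos(t)]]);print(a,((R@r-r)/.025).round(2),a/5)
E
```

```text
clock: 4.58
tcp_pos: [0.5069, 0.1065, 0.1488]
orientation: [-1.341, -2.841, -0.0]
contact_force: [0.7, -0.3, 0.6]
grip_width: 0.0115
gripper_force: 20.0
[0.50691596 0.10654113 0.14878756] 0.11669105095441991 127.52911265893499
1 [-0.06 -0.05] 0.2
2 [-0.13 -0.1 ] 0.4
3 [-0.19 -0.15] 0.6
4 [-0.25 -0.2 ] 0.8
5 [-0.31 -0.26] 1.0
6 [-0.37 -0.31] 1.2
7 [-0.42 -0.37] 1.4
8 [-0.48 -0.43] 1.6
9 [-0.54 -0.48] 1.8
10 [-0.59 -0.54] 2.0
11 [-0.64 -0.6 ] 2.2
12 [-0.7  -0.66] 2.4
13 [-0.75 -0.72] 2.6
14 [-0.8  -0.79] 2.8
15 [-0.85 -0.85] 3.0
16 [-0.9  -0.91] 3.2
17 [-0.94 -0.98] 3.4
18 [-0.99 -1.04] 3.6
19 [-1.04 -1.11] 3.8
20 [-1.08 -1.18] 4.0
21 [-1.12 -1.25] 4.2
22 [-1.16 -1.32] 4.4
23 [-1.2  -1.38] 4.6
24 [-1.24 -1.46] 4.8
25 [-1.28 -1.53] 5.0
```

```bash
python3 -m pendant '{"translation":[[-0.06,-0.05,0],[-0.13,-0.10,0],[-0.19,-0.15,0],[-0.25,-0.20,0],[-0.31,-0.26,0],[-0.37,-0.31,0],[-0.42,-0.37,0],[-0.48,-0.43,0],[-0.54,-0.48,0],[-0.59,-0.54,0],[-0.64,-0.60,0],[-0.70,-0.66,0]],"delta_rot":[[0,0,0.2],[0,0,0.4],[0,0,0.6],[0,0,0.8],[0,0,1],[0,0,1.2],[0,0,1.4],[0,0,1.6],[0,0,1.8],[0,0,2],[0,0,2.2],[0,0,2.4]]}'
python3 -m pendant '{"translation":[[-0.05,-0.06,0],[-0.10,-0.13,0],[-0.15,-0.19,0],[-0.20,-0.25,0],[-0.24,-0.32,0],[-0.29,-0.38,0],[-0.34,-0.45,0],[-0.38,-0.52,0],[-0.42,-0.59,0],[-0.46,-0.66,0],[-0.50,-0.72,0],[-0.54,-0.80,0]],"delta_rot":[[0,0,0.2],[0,0,0.4],[0,0,0.6],[0,0,0.8],[0,0,1],[0,0,1.2],[0,0,1.4],[0,0,1.6],[0,0,1.8],[0,0,2],[0,0,2.2],[0,0,2.4]]}'
python3 - <<'E'
from h import *
import pickle
c=calibration('wrist');p,d=grab_frame('wrist'); pickle.dump((p,d,c),open('w3.pkl','wb')); 
s,_=grab_frame('scene');b,_=grab_frame('side');np.savez('e3.npz',s=s,b=b)
A=p[130:384,40:400];B=np.vstack([cv2.resize(s[140:230,195:295],(333,300),interpolation=cv2.INTER_CUBIC),cv2.resize(b[150:240,235:335],(333,300),interpolation=cv2.INTER_CUBIC)])
A=cv2.resize(A,None,fx=1.28,fy=1.28,interpolation=cv2.INTER_CUBIC); A=cv2.copyMakeBorder(A,0,600-A.shape[0],0,0,cv2.BORDER_CONSTANT)
im=np.hstack([A,B]);print(im.shape);cv2.imwrite('pics/e3.png',cv2.convertScaleAbs(im,alpha=1.2)[:,:,::-1])
E
```

```text
clock: 6.08
tcp_pos: [0.4895, 0.0898, 0.1488]
orientation: [1.035, 2.966, 0.0]
contact_force: [2.9, -0.8, -1.0]
grip_width: 0.0117
gripper_force: 19.8
clock: 7.58
tcp_pos: [0.476, 0.0699, 0.1488]
orientation: [0.72, 3.058, 0.0]
contact_force: [4.5, -1.3, -4.1]
grip_width: 0.011
gripper_force: 19.6
(600, 794, 3)
```

View pics/e3.png

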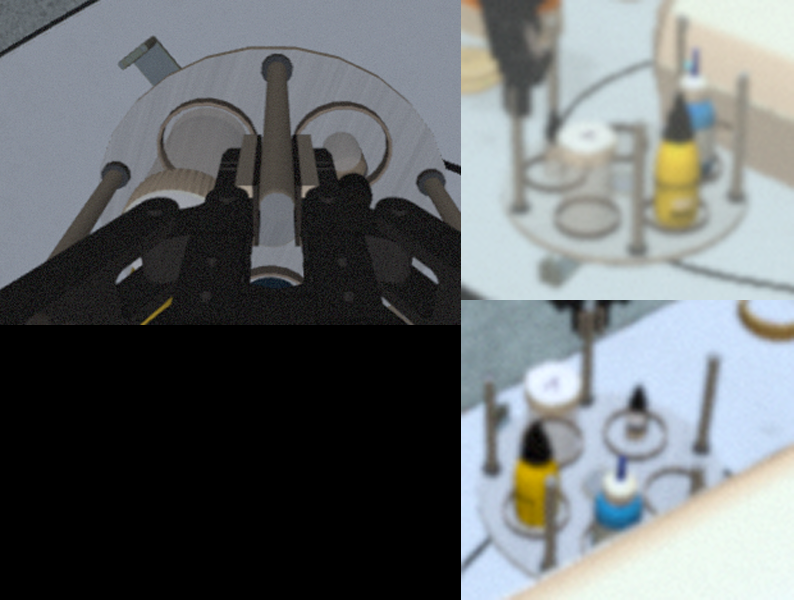

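```bash
python3 - <<'E'
from h import *
import pickle
p,d,c=pickle.load(open('w3.pkl','rb'))
cv2.imwrite('pics/w3z.png',cv2.convertScaleAbs(cv2.resize(p[150:275,115:275],None,fx=4.8,fy=4.8,interpolation=cv2.INTER_CUBIC),alpha=1.3)[:,:,::-1])
E
```

```text
(no output)
```

View pics/w3z.png

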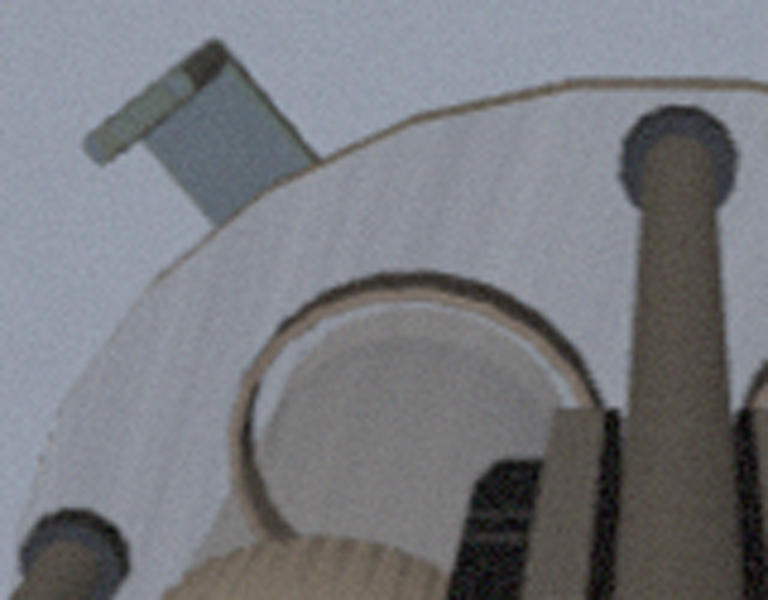

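```bash
python3 - <<'E'
from h import *
import pickle
p,d,c=pickle.load(open('w3.pkl','rb'))
q=lambda x,y,z:onz('w',115+x/4.8,150+y/4.8,z,c)[:2]
B=q(680,158,.041);A=q(74,558,.041);C=onz('w',376.7,271.4,.041,c)[:2]
print('cam',ray('w',0,0,c)[0],A,B,C,np.linalg.norm(A-B),np.linalg.norm(C-B),'want',.23*np.sin(np.radians(36)))
m=(A+B)/2;v=A-B;n=np.array([-v[1],v[0]])/np.linalg.norm(v);n=n if n[0]>0 else -n
h1=m+n*.115*np.cos(np.radians(36)); print('hub',h1)
for h in(h1,np.array([.5785,.0145])):
    an=lambda P:round(float(np.degrees(np.arctan2(*(P-h)[::-1]))%360),1)
    print('posts',an(A),an(B),an(C),'jar',an(m))
    for z in(.010,.014,.018): print('arm z',z,an((q(232,65,z)+q(145,135,z))/2),an((q(318,160,z)+q(215,228,z))/2))
    T=(q(165,70,.044)+q(192,95,.044)+q(85,145,.044)+q(100,163,.044))/4;print('tab',T,np.linalg.norm(T-h),an(T))
    for a in(186,188,190,192):
        t=np.radians(a);u=np.array([np.cos(t),np.sin(t)]);w=np.array([-u[1],u[0]])
        P=[[*(h+u*r+w*s),.044] for r in(.147,.151) for s in(-.012,.012)]
        print(a,((proj('w',P,c)-[115,150])*4.8).round().tolist())
E
```

```text
cam [0.40570223 0.10452288 0.29223783] [ 0.49517347 -0.06480825] [0.47592489 0.07022975] [0.59800516 0.12938771] 0.13640297155283518 0.13565860408862965 want 0.13519060802726882
hub [0.57765513 0.01583971]
posts 224.4 151.9 79.8 jar 188.1
arm z 0.01 190.6 190.8
arm z 0.014 189.9 190.0
arm z 0.018 189.2 189.3
tab [ 0.42879782 -0.0067426 ] 0.15056047917608703 188.6
186 [[237.0, 75.0], [124.0, 151.0], [223.0, 55.0], [109.0, 132.0]]
188 [[211.0, 90.0], [102.0, 169.0], [196.0, 71.0], [87.0, 151.0]]
190 [[186.0, 106.0], [82.0, 188.0], [170.0, 87.0], [66.0, 170.0]]
192 [[162.0, 122.0], [62.0, 208.0], [146.0, 104.0], [46.0, 190.0]]
posts 223.6 151.5 80.4 jar 187.2
arm z 0.01 190.0 190.1
arm z 0.014 189.3 189.4
arm z 0.018 188.7 188.6
tab [ 0.42879782 -0.0067426 ] 0.1512018189430356 188.1
186 [[233.0, 83.0], [120.0, 159.0], [218.0, 63.0], [105.0, 140.0]]
188 [[207.0, 98.0], [98.0, 177.0], [192.0, 79.0], [83.0, 158.0]]
190 [[182.0, 114.0], [78.0, 196.0], [166.0, 95.0], [62.0, 178.0]]
192 [[158.0, 130.0], [58.0, 215.0], [141.0, 112.0], [42.0, 198.0]]
```

The jar is at about 188° and the pointer at about 189°, so one more degree is needed, followed by a hold. All vessels stand upright in their seats.

```bash
python3 -m pendant '{"translation":[[-0.02,-0.04,0],[-0.04,-0.07,0],[-0.04,-0.07,0],[-0.04,-0.07,0],[-0.04,-0.07,0],[-0.04,-0.07,0],[-0.04,-0.07,0],[-0.04,-0.07,0],[-0.04,-0.07,0],[-0.04,-0.07,0]],"delta_rot":[[0,0,0.1],[0,0,0.2],[0,0,0.2],[0,0,0.2],[0,0,0.2],[0,0,0.2],[0,0,0.2],[0,0,0.2],[0,0,0.2],[0,0,0.2]]}'
python3 -c "
from bench import *
print(hand_in())"
```

```text
clock: 8.98
tcp_pos: [0.4751, 0.0682, 0.1488]
orientation: [0.695, 3.064, -0.0]
contact_force: [4.6, -2.5, -3.1]
grip_width: 0.0115
gripper_force: 19.6
the job is handed in; nothing more can be done
None
```

I turned the carousel about 25° counterclockwise by post_4 and handed it in at 9 s with the gripper still holding the post; the jar should be within about 1° of the pointer by my camera measurements, though I took no picture after the last 1° correction.

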